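# Load the pallet and shut the marking cell's guard

## Task

Draw the aluminium pallet out of the blue rack by its tongue, put it down flat on the bench and let go, then take it again by its blue rib and lower it onto the two locating pins of the marking cell, so that both pins are in their holes and it lies flat on the cell's base, tongue between the two grey cheeks, and let go. Then push the cell's sliding guard fully shut over it until the red spring latch snaps up behind the guard's nose, and leave the guard latched. Leave the other things on the bench where they are.

Things in the scene. Friction and masses are not known exactly. Their poses are not given: they have to be found in the camera images.
- pallet: Loose aluminium pallet, 0.2 to 0.4 kg: flat plate 90 (x) x 64 (y) x 10 (z), origin at the centre of its underside, z up. It starts flat in the rack, its tongue sticking out of the mouth; the rack's roof covers the rib. On the cell its x and y axes point along the cell's x and y.
- tongue (a point): middle of the pallet's tongue, on its underside, at pallet x = -65: a bar 24 wide (y), 18 high, from the plate's edge (x = -45) to x = -86
- rib_top (a point): middle of the top of the blue rib across the pallet's middle, 44.5 above the pallet's underside; the rib is 14 thick (along pallet x), 42 long (along y) and stands 34.5 above the plate
- round_hole (a point): centre of the 11.4 mm hole, on the pallet's underside
- diamond_hole (a point): centre of the 9.4 mm hole, on the pallet's underside
- rack: Fixed low blue sheet-metal pigeonhole: 92 (x) x 100 (y) x 60 high, sheet 4 thick, open at +y; inside 84 wide, floor 4 and roof underside 56 above the bench. Origin at the centre of its underside. The pallet is drawn out along the rack's +y, the tongue leading.
- cell: Fixed marking cell: aluminium base 200 (x) x 258 (y, from -80 to +178) x 14 high; origin on the bench under the nest centre, z up; x across the guard, y along its travel. The pallet's nest is the base's top (z = 14) at x = y = 0, tongue towards -x. Grey marking unit 70 high at x 100 to 136, y -60 to 60. The guard slides on two rails 20 high at x = +-90.
- cheeks (a point): point midway between the tops of two grey blocks either side of the tongue's place: cell x -85 to -51, y 17 to 35 and -35 to -17, tops at z = 40. No room for fingers beside the tongue there.
- round_pin (a point): foot of the round pin, dia 10, 9.5 high with tapered tip, at cell x = +28, y = 0, z = 14
- diamond_pin (a point): foot of the diamond pin, 8 across y, narrow along x, 9.5 high with tapered tip, at cell x = -28, y = 0, z = 14
- guard (a joint): travel of the yellow-framed, green-windowed hood (185 across x, 93 along y, roof from z = 66 to 74, open below and at its -y end): 0 = at its stop, shut over the nest; up to 0.13 m open towards the cell's +y. Starts open, clear of the nest, and stays where left; friction about 2 N, the latch adds about 5 N over the last 15 mm.
- guard_handle (a point): middle of the black handle bar on the guard's roof: round bar dia 12, 70 long along the cell's x, centre line at z = 104, a post at each end, clear space on both sides. It lies at cell x = 0, y = guard joint value. The guard shuts towards the cell's -y.
- latch (a joint): red spring pawl at cell x 65 to 79, y = -52, between housing blocks 28 high: 0 = up, top at z = 35; grows as pressed down (m). The guard's nose bar presses it about 5 mm down while riding over it, in the guard's last 15 mm; it snaps up, under 2 mm, once the guard is caught within about 1.5 mm of its stop.
- screw_tin: bystander: open grey tin, dia 69, 55 high, origin under its centre
- tape_roll: bystander: roll of pale tape lying flat, dia 100, 25 high, origin under its centre
- box_section: bystander: dark steel box section 40 x 110 x 30 high, origin under its centre
- pliers: bystander: blue-handled pliers lying flat, 60 x 163 x 15, origin under the centre
- spray_can: bystander: standing spray can with red cap, dia 67, 202 high, origin under its centre
- oil_can: bystander: dark red oil can with a thin spout, 72 x 82 x 216 high, origin under its centre
- paint_tin: bystander: red and white paint tin, dia 103, 120 high, origin under its centre

How it is judged:
By the outcome, as a careful person would: the job done as asked, in the order asked, and still so for the second after the job is handed in, with the robot touching nothing.
It also fails if it takes over 69 s, if anything falls off the work surface, if the arm or the gripper's body presses on something with over 40 N, if the wrist force passes 120 N, or if a joint passes its speed limit or range.

## Robot

A 7-joint arm with a two-finger parallel gripper is mounted at the origin on the work surface; the furniture and walls round the work are solid. World frame = base frame: x ahead of the robot, y to its left, z up, the work surface at z = 0. Lengths are in mm, angles in degrees, forces in N, time in s.
With the tool pointing down it reaches from about 425 to 950 mm from the base axis. Payload 16.7 kg.
Tool frame: the origin (TCP) lies midway between the tips of the shut fingers; the grasp point (between the pads) lies 19 mm behind it (bot.hold_point_z is the distance from the TCP to the grasp point, in mm); y points along the fingers, x is the direction in which the jaws open and shut, and the axes are right-handed (so a half turn about y gives the same grasp; the last joint's range is limited). The gripper opens to 94 mm and grips with 3 to 60 N. Pads are 16 mm wide; open, the fingers measure 119 mm over their backs; the gripper's body (75 mm by 177 mm) begins 78 mm behind the grasp point.
Start: joints at [-79.097, 24.414, 4.234, 92.017, -1.954, 63.644, -3.845], TCP at [224.979, 636.364, 205.467] pointing down, gripper open.
Joint ranges: [-163.25, 163.25], [-28.42, 122.38], [-70.27, 78.77], [12.13, 141.07], [-58.53, 238.53], [9.26, 117.41], [-156.51, 156.51]. Speed limits (degrees/s): [108.29, 108.29, 136.94, 136.94, 172.46, 172.46, 172.46].

## Interface

Orientations are given as a 3x3 rotation matrix whose columns are the frame's x, y, z axes.
In Python, from cell import bot, eyes gives the robot as it stands. The module is installed in compiled form; this text tells all that it offers.
- The arm moves only by the tool servo_tool, never from a script. Its argument "targets" is a list of rows, each a list of 7 numbers: the shift along the world's x, y, z in m, then the turn, a rotation vector about the world's x, y, z in rad, then the finger opening in m, from 0 to 0.094. In form: [[x, y, z, wx, wy, wz, hand], ...]. A call has 1 to 5 rows; each row is the pose to reach, as a shift and turn from the pose commanded when the call began; what a row does not reach only later rows make up. A row lasts 1/8 s, in which the tool goes at most 62.5 mm and 10.7 degrees, less where a joint would pass 70% of its speed; a pose out of reach is approached as far as the arm can. A call with a gripper value outside its range is refused whole. The fingers move at their own pace and stop on an object; "squeeze" is the grip in N (left out, the last holds). Time passes only in rows, so rows that repeat a pose let the fingers close. It gives the time, the measured TCP pose, the force and the opening at its end, in the units of the state.
- bot.read_state(): the state, without advancing time (a new reading comes with each control period).
- eyes.snapshot(name): name is "side" or "top" or "wrist"; returns a dict with "frame" (480x640x3 uint8, red, green, blue), "fx", "fy", "cx", "cy" (pixels), "camera_from_world" (4x4, takes a point from world to camera coordinates). Camera axes: x right, y up, looking along -z (the intrinsics and any distortion apply to the point x, -y, -z); pixel columns grow to the right and rows downward; lengths in mm; the calibration is good to about 2 mm. The wrist camera is an equidistant fisheye: a pixel r from the principal point sees the ray r / f radians off the axis. A picture is of the moment at which its call begins. There is no depth.
- bot.close_job(): hands the job in, once; it reports no verdict.
The state is a dict: "clock": time; "joints": joint angles; "dq": joint speeds; "joint_torque": joint torques, N m; "eef_pos": TCP position; "tool_rot": TCP orientation; "wrist_force": force on the tool from outside, world axes, zero at the start; "wrist_torque": the same for the moment, N m; "finger_gap": finger opening in mm.
Only numpy, scipy, OpenCV 4.12 (cv2) and the standard library are available. Lean on these libraries where they do the work, as an engineer would, in place of code of your own. Each camera call takes 0.05 s, during which the arm holds its last target. There are 200 camera calls.

## Working session

There is one attempt and no reset: what is moved stays moved. The work goes in short steps, Python scripts to look and compute and a tool call to move; the robot and the scene stay as the last step left them, time stands still between calls to the robot, and variables do not carry over. Pictures are saved under pics/ and viewed, about 8 in all and at most 12, crops included, and the job is handed in when it is done.

Besides the shell and the picture viewer there is one more tool, called after "Call:" as name(argument=value, ...) on one line, values as JSON. servo_tool: Moves the arm, as the interface text tells. Its arguments: {"type":"object","properties":{"targets":{"type":"array","items":{"type":"array","items":{"type":"number"}}},"squeeze":{"type":"number"}},"required":["targets"]}

```bash
mkdir -p pics; cat > h.py <<'E'
import numpy as np, cv2
from cell import bot, eyes
def snap(n,f=None):
    s=eyes.snapshot(n)
    if f: cv2.imwrite(f'pics/{f}.png',s['frame'][:,:,::-1])
    return s
def ray(s,n,u,v):
    x=(u-s['cx'])/s['fx'];y=(v-s['cy'])/s['fy']
    if n=='wrist':
        t=np.hypot(x,y);k=np.sin(t)/max(t,1e-9);d=np.array([x*k,y*k,np.cos(t)])
    else: d=np.array([x,y,1.])
    d=d*[1,-1,-1]
    M=s['camera_from_world'];R=M[:3,:3];o=-R.T@M[:3,3]
    return o,R.T@d
def onz(s,n,u,v,z):
    o,d=ray(s,n,u,v);return (o+d*(z-o[2])/d[2]).round(1)
def proj(s,n,p):
    c=s['camera_from_world']@np.append(p,1);x,y,z=c[0],-c[1],-c[2]
    if n=='wrist':
        r=np.hypot(x,y);t=np.arctan2(r,z);x,y=x/r*t,y/r*t
    else: x,y=x/z,y/z
    return np.array([s['cx']+s['fx']*x,s['cy']+s['fy']*y]).round(1)
def st():
    r=bot.read_state();print({k:np.round(v,2).tolist() for k,v in r.items() if k in('clock','eef_pos','tool_rot','wrist_force','finger_gap','joints')});return r
E
python3 - <<'E'
from h import *
st();print(bot.hold_point_z)
for n in('top','side','wrist'):
    s=snap(n,n+'0');M=s['camera_from_world'];print(n,s['fx'],s['cx'],s['cy'],(-M[:3,:3].T@M[:3,3]).round(),M[:3,:3].round(2).tolist())
E
```

```text
{'clock': 0.0, 'joints': [-79.1, 24.45, 4.23, 92.05, -1.95, 63.64, -3.84], 'eef_pos': [224.84, 635.97, 204.76], 'tool_rot': [[0.33, -0.0, -0.94], [0.94, -0.0, 0.33], [-0.0, -1.0, -0.0]], 'wrist_force': [-0.68, -0.23, 0.17], 'finger_gap': 94.15}
18.8
top 454.0440573174165 321.3218689921589 235.44587369503608 [ 356.   14. 1159.] [[0.02, -1.0, 0.01], [0.99, 0.02, 0.13], [-0.13, 0.01, 0.99]]
side 528.5607512436693 317.1159051985709 242.38123576499868 [ 497. -961.  988.] [[1.0, 0.0, 0.02], [-0.01, 0.67, 0.74], [-0.01, -0.74, 0.67]]
wrist 371.64829954431775 315.4886303563774 237.74544635083262 [164. 659. 384.] [[0.33, 0.94, -0.0], [-0.92, 0.32, -0.23], [-0.21, 0.08, 0.97]]
```

View pics/top0.png

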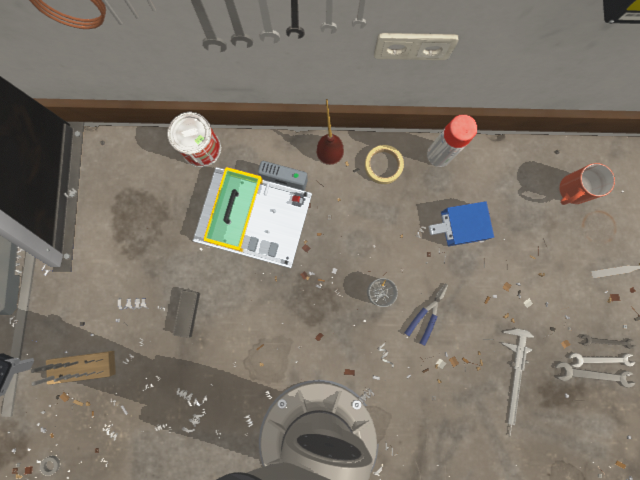

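View pics/side0.png

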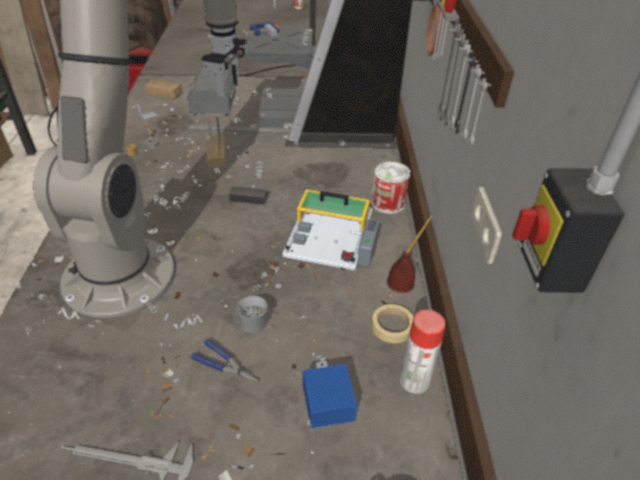

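Top: the cell's at (255,218) px with the guard at its left (+y), cheeks at (262,247), and the rack's at (468,224) with the tongue pointing left at (440,229). Side: the rack's at (330,395) and the cell at (328,235). Next, a measurement using enlarged crops.

```bash
python3 - <<'E'
from h import *
t=cv2.imread('pics/top0.png');s=cv2.imread('pics/side0.png')
a=cv2.resize(t[160:275,185:320],None,fx=3,fy=3,interpolation=cv2.INTER_CUBIC)[:345,:400]
b=cv2.resize(t[190:260,420:500],None,fx=5,fy=5,interpolation=cv2.INTER_CUBIC)[:345,:400]
c=cv2.resize(s[185:270,280:380],None,fx=3,fy=3,interpolation=cv2.INTER_CUBIC)[:255,:400]
d=cv2.resize(s[345:430,290:370],None,fx=3,fy=3,interpolation=cv2.INTER_CUBIC)
o=np.zeros((600,800,3),np.uint8)
for im,(x,y) in((a,(0,0)),(b,(400,0)),(c,(0,345)),(d,(400,345))): o[y:y+im.shape[0],x:x+im.shape[1]]=im
cv2.imwrite('pics/c1.png',o)
T=snap('top');im=T['frame'][:,:,::-1]
h=cv2.cvtColor(im,cv2.COLOR_BGR2HSV)
m=cv2.inRange(h,(105,150,60),(125,255,255));m[:,:400]=0;m[270:]=0
k=max(cv2.findContours(m,0,2)[0],key=cv2.contourArea);r=cv2.minAreaRect(k);print('roof',r)
print([onz(T,'top',*p,60).tolist() for p in cv2.boxPoints(r)])
g=cv2.inRange(h,(22,150,120),(34,255,255));g[:,:180]=0;g[:,330:]=0;g[300:]=0;g[:150]=0
k=cv2.convexHull(np.vstack([c for c in cv2.findContours(g,0,2)[0] if len(c)>8]));r=cv2.minAreaRect(k);print('guard',r)
print([(p.round(1).tolist(),onz(T,'top',*p,74).tolist()) for p in cv2.boxPoints(r)])
E
```

```text
roof ((469.65386962890625, 222.2692413330078), (37.26205825805664, 39.22322082519531), 78.69007110595703)
[[570.8, -304.5, 60.0], [592.0, -400.3, 60.0], [501.2, -415.7, 60.0], [480.5, -320.8, 60.0]]
guard ((232.60189819335938, 208.35350036621094), (39.616153717041016, 77.7650375366211), 16.389541625976562)
[([202.60000610351562, 240.10000610351562], [478.1, 288.2, 74.0]), ([224.60000610351562, 165.5], [663.0, 243.9, 74.0]), ([262.6000061035156, 176.60000610351562], [636.8, 150.0, 74.0]), ([240.60000610351562, 251.1999969482422], [452.9, 196.2, 74.0])]
```

View pics/c1.png

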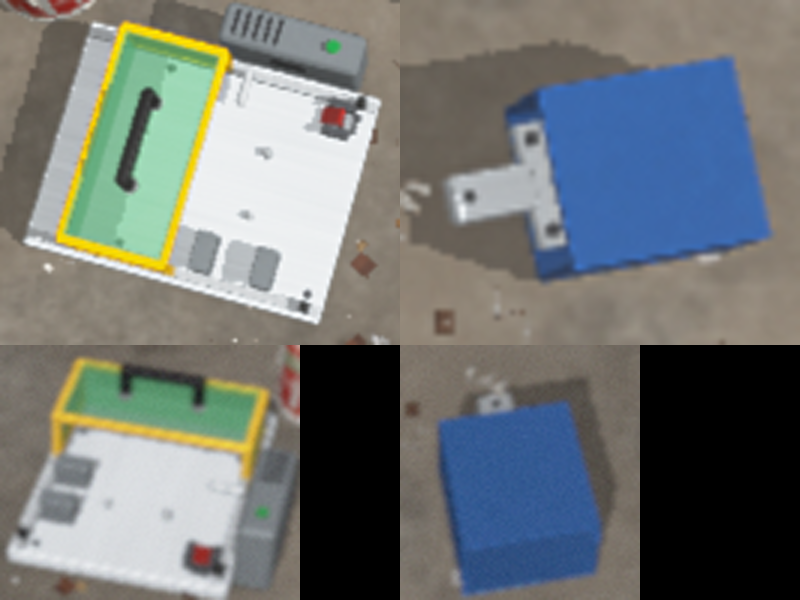

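```bash
cat >> h.py <<'E'
def fit(L,W):
    L=np.array(L,float);W=np.array(W,float);a=L-L.mean(0);b=W-W.mean(0)
    th=np.arctan2((a[:,0]*b[:,1]-a[:,1]*b[:,0]).sum(),(a*b).sum());c,s=np.cos(th),np.sin(th);R=np.array([[c,-s],[s,c]])
    t=W.mean(0)-R@L.mean(0);print('yaw',np.degrees(th).round(2),'org',t.round(1),'res',np.linalg.norm(W-(L@R.T+t),axis=1).round(1));return th,t,R
E
python3 - <<'E'
from h import *
T=snap('top');S=snap('side')
A=lambda x,y,z:onz(T,'top',185+x/3-.3,160+y/3-.3,z)[:2]
B=lambda x,y,z:onz(T,'top',420+(x-400)/5-.4,190+y/5-.4,z)[:2]
C=lambda x,y,z:onz(S,'side',280+x/3-.3,185+(y-345)/3-.3,z)[:2]
D=lambda x,y,z:onz(S,'side',290+(x-400)/3-.3,345+(y-345)/3-.3,z)[:2]
print('pins',A(263,152,23),A(245,215,23),C(167,515,23),C(108,503,23))
fit([(-100,-80),(-100,178),(100,178),(100,-80)],[A(318,320,14),A(25,240,14),A(92,23,14),A(380,98,14)])
fit([(28,0),(-28,0)],[A(263,152,23),A(245,215,23)])
fit([(28,0),(-28,0)],[C(167,515,23),C(108,503,23)])
print('handle',A(150,97,104),A(125,184,104))
# rack local: +y = mouth
fit([(46,50),(46,-50),(-46,-50),(-46,50)],[B(545,88,60),B(735,57,60),B(770,236,60),B(572,268,60)])
fit([(46,50),(46,-50),(-46,-50),(-46,50)],[D(438,422,60),D(463,548,60)][:0] or [D(568,402,60),D(599,533,60),D(463,550,60),D(438,420,60)])
print('tongue end',B(446,178,22),B(458,222,22),'hole?',B(469,197,22),'plate',B(527,125,14),B(548,245,14),'side',D(482,392,22),D(508,392,22))
E
```

```text
pins [562.9 128.6] [508.9 142.1] [562.3 118.3] [508.4 133.9]
yaw -14.03 org [537.  131.8] res [1.8 2.5 2.8 1.4]
yaw -14.04 org [535.9 135.4] res [0.2 0.2]
yaw -16.14 org [535.3 126.1] res [0.1 0.1]
handle [590.4 210.8] [520.6 227.4]
yaw 9.44 org [ 536.7 -363. ] res [3.3 1.1 2.1 0.5]
yaw 9.47 org [ 535.  -364.9] res [1.1 1.9 1.6 0.4]
tongue end [ 532.6 -269. ] [ 510.2 -274.8] hole? [ 523.1 -280.5] plate [ 562.1 -313. ] [ 500.3 -322.6] side [ 512.2 -272.2] [ 531.2 -272. ]
```

Results agree across the two views. Cell: about (536,131), yaw -14.5°. Rack: (536,-364), yaw 9.45°. Tongue end: (521,-272). Next I'm moving to above the tongue.

Call:
servo_tool(targets=[[0.06,-0.05,0.02,0,0,-0.15,0.06],[0.1,-0.1,0.02,0,0,-0.3,0.06],[0.13,-0.15,0.02,0,0,-0.45,0.06],[0.16,-0.21,0.02,0,0,-0.6,0.06],[0.19,-0.27,0.02,0,0,-0.7,0.06]])

```text
clock: 0.92
eef_pos: [405.1, 385.5, 225.6]
tool_rot: [[0.864, 0.0, -0.503], [0.503, 0.0, 0.864], [0.0, -1.0, 0.0]]
wrist_force: [1.1, -0.2, 0.6]
finger_gap: 60.0
```

Call:
servo_tool(targets=[[0.02,-0.06,0,0,0,-0.1,0.06],[0.04,-0.12,0,0,0,-0.2,0.06],[0.06,-0.18,0,0,0,-0.3,0.06],[0.08,-0.24,0,0,0,-0.367,0.06],[0.1,-0.3,0,0,0,-0.367,0.06]])

```text
clock: 1.55
eef_pos: [503.5, 89.1, 225.8]
tool_rot: [[0.987, 0.001, -0.162], [0.162, 0.001, 0.987], [0.001, -1.0, 0.001]]
wrist_force: [1.4, -0.0, 0.2]
finger_gap: 60.0
```

Call:
servo_tool(targets=[[0.0,-0.06,0,0,0,0,0.06],[0.0,-0.12,0,0,0,0,0.06],[0.0,-0.18,0,0,0,0,0.06],[0.0,-0.24,0,0,0,0,0.06],[0.0,-0.3,0,0,0,0,0.06]])

```text
clock: 2.17
eef_pos: [503.0, -210.8, 225.8]
tool_rot: [[0.987, 0.001, -0.164], [0.164, 0.0, 0.987], [0.001, -1.0, 0.0]]
wrist_force: [1.0, -0.1, 0.4]
finger_gap: 60.5
```

Call:
servo_tool(targets=[[0.01,-0.04,-0.04,0,0,0,0.06],[0.02,-0.077,-0.09,0,0,0,0.06],[0.02,-0.077,-0.12,0,0,0,0.06],[0.02,-0.077,-0.12,0,0,0,0.06]])

```text
clock: 2.68
eef_pos: [521.7, -286.0, 103.6]
tool_rot: [[0.987, -0.004, -0.162], [0.162, 0.001, 0.987], [-0.004, -1.0, 0.001]]
wrist_force: [-0.5, 0.4, 0.6]
finger_gap: 60.1
```

```bash
python3 - <<'E'
from h import *
W=snap('wrist','w1');st()
for p in [(521,-272,22),(523,-288,22),(536,-364,60)]: print(p,proj(W,'wrist',p))
E
```

```text
{'clock': 2.72, 'joints': [-7.19, 27.97, 39.0, 109.25, -22.4, 50.63, 52.44], 'eef_pos': [522.77, -286.03, 105.37], 'tool_rot': [[0.99, -0.0, -0.16], [0.16, 0.0, 0.99], [-0.0, -1.0, 0.0]], 'wrist_force': [-0.15, 0.29, 0.92], 'finger_gap': 59.88}
(521, -272, 22) [316.9 226.1]
(523, -288, 22) [316.  247.9]
(536, -364, 60) [316.5 367.6]
```

View pics/w1.png

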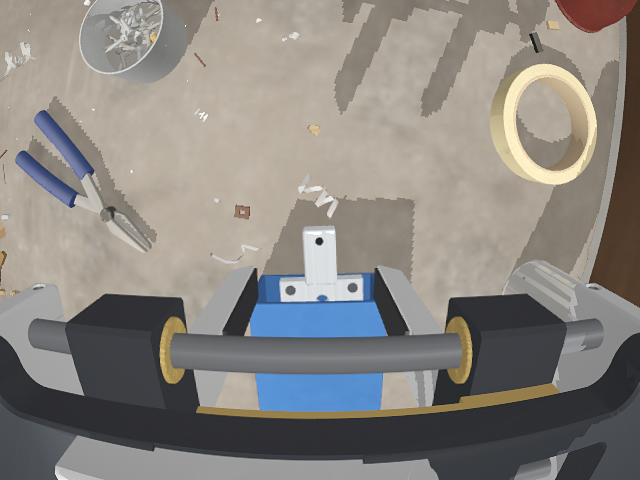

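Tongue end at (320,227), about 3 px right of the prediction, meaning about 2 mm +x. Descending.

Call:
servo_tool(targets=[[0.002,0,-0.04,0,0,0,0.06],[0.002,0,-0.075,0,0,0,0.06],[0.002,0,-0.09,0,0,0,0.06],[0.002,0,-0.1,0,0,0,0.06],[0.002,0,-0.1,0,0,0,0.06]])

```text
clock: 3.35
eef_pos: [525.6, -286.1, 6.1]
tool_rot: [[0.987, 0.001, -0.163], [0.163, -0.0, 0.987], [0.001, -1.0, -0.0]]
wrist_force: [-1.6, -0.6, -0.2]
finger_gap: 59.9
```

Call:
servo_tool(targets=[[0,0,0,0,0,0,0.03],[0,0,0,0,0,0,0.01],[0,0,0,0,0,0,0.01],[0,0,0,0,0,0,0.01],[0,0,0,0,0,0,0.01]], squeeze=30)

```text
clock: 3.98
eef_pos: [525.3, -286.0, 5.6]
tool_rot: [[0.987, 0.0, -0.163], [0.163, 0.0, 0.987], [0.0, -1.0, 0.0]]
wrist_force: [0.7, 1.5, 2.7]
finger_gap: 23.8
```

Call:
servo_tool(targets=[[-0.002,0.012,0.001,0,0,0,0.01],[-0.006,0.036,0.001,0,0,0,0.01],[-0.01,0.06,0.001,0,0,0,0.01],[-0.014,0.084,0.001,0,0,0,0.01],[-0.018,0.108,0.001,0,0,0,0.01]])

```text
clock: 4.6
eef_pos: [506.5, -176.3, 6.3]
tool_rot: [[0.987, -0.001, -0.164], [0.164, 0.001, 0.987], [-0.001, -1.0, 0.001]]
wrist_force: [1.0, 0.6, -3.6]
finger_gap: 24.2
```

Call:
servo_tool(targets=[[-0.0015,0.01,0,0,0,0,0.01],[-0.0015,0.01,-0.003,0,0,0,0.01],[-0.0015,0.01,-0.0045,0,0,0,0.01],[-0.0015,0.01,-0.0045,0,0,0,0.01]])

```text
clock: 5.1
eef_pos: [505.8, -168.8, 1.9]
tool_rot: [[0.987, 0.0, -0.162], [0.162, -0.0, 0.987], [0.0, -1.0, -0.0]]
wrist_force: [-0.6, 2.5, -0.2]
finger_gap: 23.5
```

Call:
servo_tool(targets=[[0,0,0,0,0,0,0.04],[0,0,0,0,0,0,0.04],[0,0,0.01,0,0,0,0.05],[0,0,0.05,0,0,0,0.06],[0,0,0.1,0,0,0,0.06]])

```text
clock: 5.72
eef_pos: [505.0, -168.3, 103.1]
tool_rot: [[0.987, -0.002, -0.163], [0.163, -0.0, 0.987], [-0.002, -1.0, -0.0]]
wrist_force: [0.7, 0.5, 0.9]
finger_gap: 59.7
```

```bash
python3 - <<'E'
from h import *
W=snap('wrist','w2');T=snap('top','t2');S=snap('side','s2');st()
a=cv2.imread('pics/w2.png')[200:480,160:480]; b=cv2.resize(cv2.imread('pics/t2.png')[180:270,370:490],None,fx=3.3,fy=3.3);c=cv2.resize(cv2.imread('pics/s2.png')[300:410,270:380],None,fx=2.5,fy=2.5)
o=np.zeros((600,730,3),np.uint8);o[:280,:320]=a;o[:297,324:720]=b;o[300:575,:275]=c;cv2.imwrite('pics/c2.png',o)
E
```

```text
{'clock': 5.88, 'joints': [-22.34, 22.59, 42.0, 117.47, -20.69, 47.01, 41.18], 'eef_pos': [507.11, -168.32, 104.56], 'tool_rot': [[0.99, 0.0, -0.16], [0.16, 0.0, 0.99], [0.0, -1.0, -0.0]], 'wrist_force': [-0.09, -0.21, -0.13], 'finger_gap': 60.07}
```

View pics/c2.png

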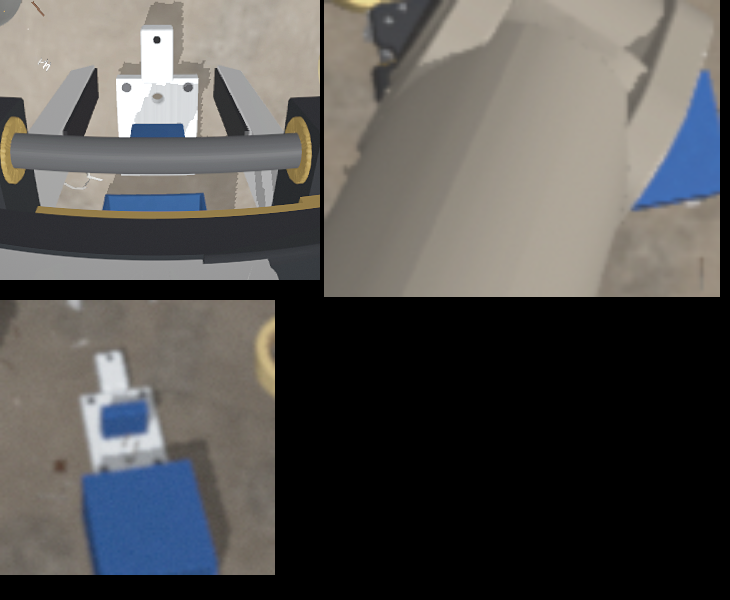

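Pallet is out, lying flat, clear of the rack. Tongue end at wrist px (316,227), plate front corners (276,279) and (358,277).

```bash
python3 - <<'E'
from h import *
W=snap('wrist');S=snap('side')
w=lambda x,y,z:onz(W,'wrist',160+x,200+y,z)[:2]
s=lambda x,y,z:onz(S,'side',270+x/2.5-.3,300+(y-300)/2.5-.3,z)[:2]
fit([(-86,-12),(-86,12),(-45,-32),(-45,32)],[w(172.5,27,18),w(141,27,18),w(198,77,10),w(116,79,10)][::1]) 
fit([(-86,12),(-86,-12),(-45,32),(-45,-32)],[w(172.5,27,18),w(141,27,18),w(198,77,10),w(116,79,10)])
im=S['frame'][:,:,::-1];h=cv2.cvtColor(im,cv2.COLOR_BGR2HSV);m=cv2.inRange(h,(100,120,40),(128,255,255))
m[:335]=0;m[356:]=0;m[:,:308]=0;m[:,335:]=0
x,y,ww,hh=cv2.boundingRect(m);print('rib box',x,y,ww,hh)
print('rib top back',onz(S,'side',x,y,44.5),onz(S,'side',x+ww,y,44.5))
print('plate front side',s(80,398,10),s(150,388,10), 'tongue end',s(96,353,18),s(121,351,18))
E
```

```text
yaw 102.94 org [ 496.2 -113.1] res [40.9 42.4 42.9 40.5]
yaw -79.75 org [ 522.5 -241.4] res [0.6 1.1 0.4 1. ]
rib box 311 341 18 14
rib top back [ 498.5 -237.1   44.5] [ 538.3 -236.6   44.5]
plate front side [ 477.1 -204.9] [ 541.7 -192.6] tongue end [ 491.2 -158.2] [ 514.7 -155.5]
```

Call:
servo_tool(targets=[[0.0,-0.01,0.01,0,0,-0.18,0.05],[0.004,-0.03,0.01,0,0,-0.36,0.05],[0.008,-0.05,0.01,0,0,-0.54,0.05],[0.011,-0.073,0.01,0,0,-0.72,0.05],[0.011,-0.073,0.01,0,0,-0.9,0.05]])

```text
clock: 6.6
eef_pos: [515.7, -242.8, 111.1]
tool_rot: [[0.736, -0.002, 0.677], [-0.677, -0.001, 0.736], [-0.001, -1.0, -0.002]]
wrist_force: [0.9, 0.7, -0.1]
finger_gap: 50.3
```

Call:
servo_tool(targets=[[0,0,0,0,0,-0.18,0.05],[0,0,0,0,0,-0.36,0.05],[0,0,0,0,0,-0.54,0.05],[0,0,0,0,0,-0.671,0.05],[0,0,0,0,0,-0.671,0.05]])

```text
clock: 7.22
eef_pos: [516.0, -241.0, 110.9]
tool_rot: [[0.164, -0.002, 0.987], [-0.987, -0.001, 0.164], [0.0, -1.0, -0.002]]
wrist_force: [-0.3, -1.1, 0.4]
finger_gap: 49.9
```

```bash
python3 - <<'E'
from h import *
W=snap('wrist','w3');st()
for p in [(518,-241,44.5),(506,-169,18),(504,-155,18)]: print(proj(W,'wrist',p))
E
```

```text
{'clock': 7.28, 'joints': [-27.5, 36.35, 64.15, 113.08, -39.7, 56.43, -24.27], 'eef_pos': [516.1, -241.06, 111.11], 'tool_rot': [[0.17, -0.0, 0.99], [-0.99, -0.0, 0.17], [0.0, -1.0, -0.0]], 'wrist_force': [-0.03, -0.21, 0.26], 'finger_gap': 50.1}
[316.9 247.6]
[221.7 238.7]
[204.2 238.3]
```

View pics/w3.png

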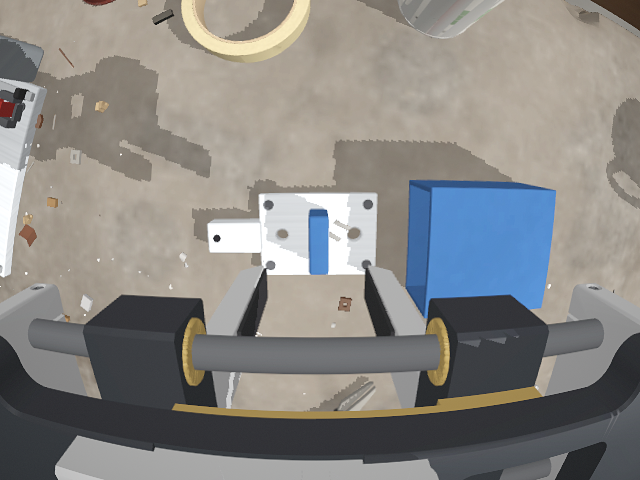

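```bash
python3 - <<'E'
from h import *
W=snap('wrist')
o=lambda u,v,z:onz(W,'wrist',u,v,z)[:2]
fit([(-28,0),(28,0),(-45,32),(45,32),(-86,-12),(-86,12),(-45,-32)],[o(282.5,234,10),o(354,233.5,10),o(260,194,10),o(376,194,10),o(208,252,18),o(209,219.5,18),o(260,275,10)])
fit([(7,21),(-7,21)],[o(328,209.5,44.5),o(309,209.5,44.5)])
E
```

```text
yaw -80.8 org [ 519.6 -242. ] res [0.4 1.1 0.7 1.2 0.6 2.6 2.1]
yaw -80.46 org [ 523.5 -241.2] res [0.7 0.7]
```

Call:
servo_tool(targets=[[0.003,-0.0005,-0.04,0,0,0,0.05],[0.003,-0.0005,-0.075,0,0,0,0.05],[0.003,-0.0005,-0.09,0,0,0,0.05],[0.003,-0.0005,-0.097,0,0,0,0.05],[0.003,-0.0005,-0.097,0,0,0,0.05]])

```text
clock: 7.95
eef_pos: [519.9, -241.8, 15.4]
tool_rot: [[0.163, 0.0, 0.987], [-0.987, -0.0, 0.163], [0.0, -1.0, 0.0]]
wrist_force: [-0.5, 1.0, -0.3]
finger_gap: 49.7
```

Call:
servo_tool(targets=[[0,0,0,0,0,0,0.02],[0,0,0,0,0,0,0.0],[0,0,0,0,0,0,0.0],[0,0,0,0,0,0,0.0],[0,0,0,0,0,0,0.0]], squeeze=35)

```text
clock: 8.57
eef_pos: [519.8, -241.6, 15.1]
tool_rot: [[0.163, 0.0, 0.987], [-0.987, 0.0, 0.163], [-0.0, -1.0, 0.0]]
wrist_force: [-0.6, 0.9, 4.3]
finger_gap: 14.2
```

Call:
servo_tool(targets=[[0,0,0.01,0,0,0,0.0],[0,0,0.05,0,0,0,0.0],[0,0,0.1,0,0,0,0.0],[0,0,0.1,0,0,0,0.0]])

```text
clock: 9.07
eef_pos: [520.9, -242.4, 118.0]
tool_rot: [[0.163, 0.004, 0.987], [-0.987, -0.001, 0.163], [0.002, -1.0, 0.004]]
wrist_force: [-0.7, 0.7, -3.1]
finger_gap: 13.7
```

```bash
python3 - <<'E'
from h import *
W=snap('wrist','w4');st();S=snap('side','s4')
E
```

```text
{'clock': 9.12, 'joints': [-27.52, 36.11, 64.24, 112.52, -39.44, 56.84, -24.81], 'eef_pos': [520.26, -241.46, 116.03], 'tool_rot': [[0.16, 0.0, 0.99], [-0.99, 0.0, 0.16], [0.0, -1.0, 0.0]], 'wrist_force': [0.02, 0.25, -3.64], 'finger_gap': 13.49}
```

View pics/w4.png

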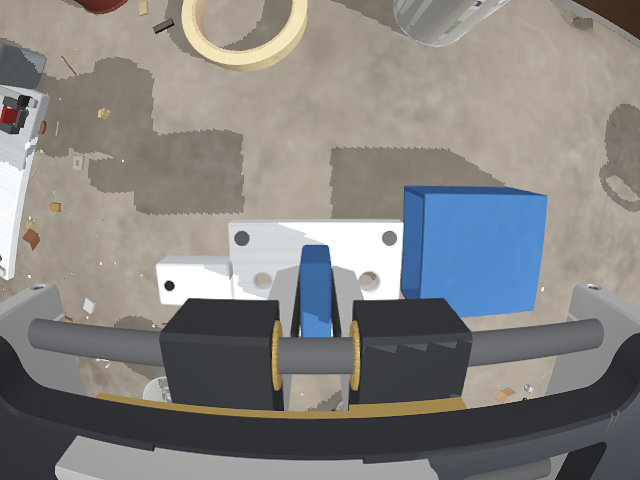

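Rib gripped (gap 13.7), pallet held level with its holes visible at (263,281) and (370,280). Next: a hover short of the nest, to see the pins.

Call:
servo_tool(targets=[[0,0.03,0.01,0,0,0.15,0.0],[0,0.07,0.01,0,0,0.3,0.0],[0,0.11,0.01,0,0,0.45,0.0],[-0.005,0.15,0.01,0,0,0.6,0.0],[-0.005,0.19,0.01,0,0,0.75,0.0]])

```text
clock: 9.8
eef_pos: [513.3, -50.1, 123.8]
tool_rot: [[0.795, -0.002, 0.607], [-0.607, -0.0, 0.795], [-0.002, -1.0, -0.001]]
wrist_force: [0.1, -0.1, -3.4]
finger_gap: 13.8
```

Call:
servo_tool(targets=[[-0.003,0.03,0,0,0,0.15,0.0],[-0.006,0.06,0,0,0,0.3,0.0],[-0.006,0.076,0,0,0,0.407,0.0],[-0.006,0.076,0,0,0,0.407,0.0],[-0.006,0.076,0,0,0,0.407,0.0]])

```text
clock: 10.42
eef_pos: [508.2, 23.7, 124.4]
tool_rot: [[0.968, -0.001, 0.25], [-0.25, -0.0, 0.968], [-0.001, -1.0, -0.001]]
wrist_force: [0.3, -0.4, -3.7]
finger_gap: 13.3
```

```bash
python3 - <<'E'
from h import *
W=snap('wrist','w5');st()
np.save('w5M.npy',W['camera_from_world'])
E
```

```text
{'clock': 10.48, 'joints': [-54.14, 21.8, 54.69, 119.82, -23.39, 49.66, -0.31], 'eef_pos': [508.27, 23.5, 124.53], 'tool_rot': [[0.97, -0.0, 0.25], [-0.25, -0.0, 0.97], [-0.0, -1.0, -0.0]], 'wrist_force': [-0.67, 0.29, -2.77], 'finger_gap': 13.54}
```

View pics/w5.png

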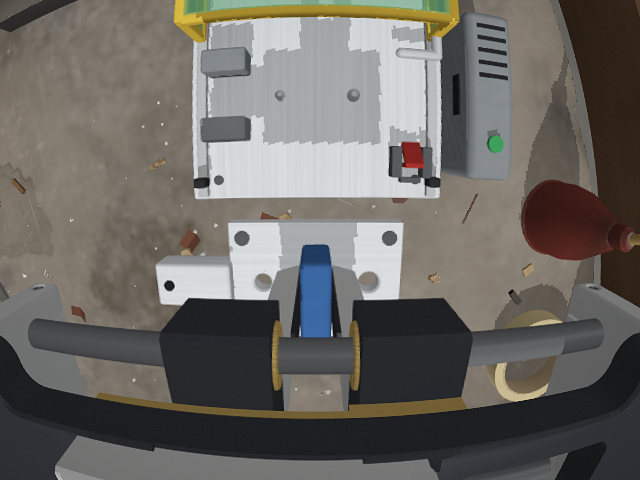

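Pins visible at (280,95) and (353,95), base corners at (194,198) and (440,197), the held pallet's holes at (263,281) and (370,280).

```bash
python3 - <<'E'
from h import *
W=snap('wrist');r=st();p=r['eef_pos']
im=cv2.cvtColor(W['frame'],cv2.COLOR_RGB2GRAY)
crop=cv2.resize(W['frame'][80:110,260:375,::-1],None,fx=6,fy=6,interpolation=cv2.INTER_CUBIC)
crop2=cv2.resize(W['frame'][205:310,150:410,::-1],None,fx=3,fy=3,interpolation=cv2.INTER_CUBIC)
o_=np.zeros((500,780,3),np.uint8);o_[:180,:690]=crop;o_[182:497]=crop2;cv2.imwrite('pics/c5.png',o_)
o=lambda u,v,z:onz(W,'wrist',u,v,z)[:2]
print('cell');a=fit([(-28,0),(28,0)],[o(280,95,22),o(353,95,22)])
b=fit([(-28,0),(28,0),(-100,-80),(100,-80)],[o(280,95,22),o(353,95,22),o(194,198,14),o(440,197,14)])
zt=p[2]-15+10
print('pallet');c=fit([(-28,0),(28,0)],[o(263,281,zt),o(370,280,zt)])
d=fit([(-28,0),(28,0),(-45,32),(45,32)],[o(263,281,zt),o(370,280,zt),o(229,222,zt),o(403,222,zt)])
print('shift',a[1]-d[1],b[1]-d[1],'tcp-pallet',p[:2]-d[1])
E
```

```text
{'clock': 10.52, 'joints': [-54.14, 21.79, 54.7, 119.81, -23.38, 49.66, -0.3], 'eef_pos': [508.41, 23.46, 124.66], 'tool_rot': [[0.97, -0.0, 0.25], [-0.25, -0.0, 0.97], [-0.0, -1.0, -0.0]], 'wrist_force': [0.21, -0.35, -2.14], 'finger_gap': 14.05}
cell
yaw -14.49 org [537.2 130.2] res [0.6 0.6]
yaw -14.23 org [537.5 131. ] res [0.9 1.2 0.9 0.8]
pallet
yaw -13.89 org [509.4  23.6] res [0.3 0.3]
yaw -14.29 org [509.3  23.4] res [0.3 0.6 0.3 0.6]
shift [ 27.92534514 106.8546694 ] [ 28.20756609 107.65243602] tcp-pallet [-0.86663364  0.06425742]
```

View pics/c5.png

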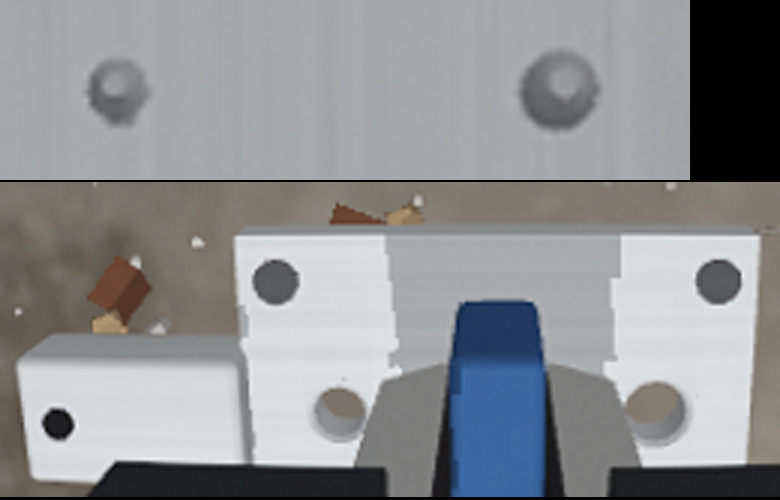

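Call:
servo_tool(targets=[[0.014,0.054,0,0,0,0,0.0],[0.0283,0.108,0,0,0,0,0.0],[0.0283,0.1082,0,0,0,0,0.0]])

```text
clock: 10.9
eef_pos: [537.6, 136.3, 124.4]
tool_rot: [[0.97, -0.0, 0.243], [-0.243, -0.0, 0.97], [0.0, -1.0, -0.0]]
wrist_force: [-0.0, -1.5, -4.4]
finger_gap: 13.8
```

Call:
servo_tool(targets=[[0,0,-0.03,0,0,0,0.0],[0,0,-0.06,0,0,0,0.0],[0,0,-0.075,0,0,0,0.0],[0,0,-0.079,0,0,0,0.0],[0,0,-0.079,0,0,0,0.0]])

```text
clock: 11.52
eef_pos: [537.4, 132.3, 46.5]
tool_rot: [[0.969, 0.0, 0.248], [-0.248, 0.0, 0.969], [0.0, -1.0, 0.0]]
wrist_force: [0.1, -0.2, -4.4]
finger_gap: 13.6
```

```bash
python3 - <<'E'
from h import *
W=snap('wrist','w6');r=st();S=snap('side','s6')
o=np.zeros((560,800,3),np.uint8)
o[:330,:400]=cv2.imread('pics/w6.png')[150:480,120:520]
c=cv2.resize(cv2.imread('pics/s6.png')[170:280,265:395],None,fx=3,fy=3,interpolation=cv2.INTER_CUBIC);o[:330,405:795]=c
cv2.imwrite('pics/c6.png',o[:335])
E
```

```text
{'clock': 11.58, 'joints': [-55.44, 32.3, 45.64, 117.12, -33.33, 44.08, -3.69], 'eef_pos': [537.49, 132.52, 46.71], 'tool_rot': [[0.97, 0.0, 0.25], [-0.25, 0.0, 0.97], [0.0, -1.0, 0.0]], 'wrist_force': [0.75, -0.29, -4.05], 'finger_gap': 13.79}
```

View pics/c6.png

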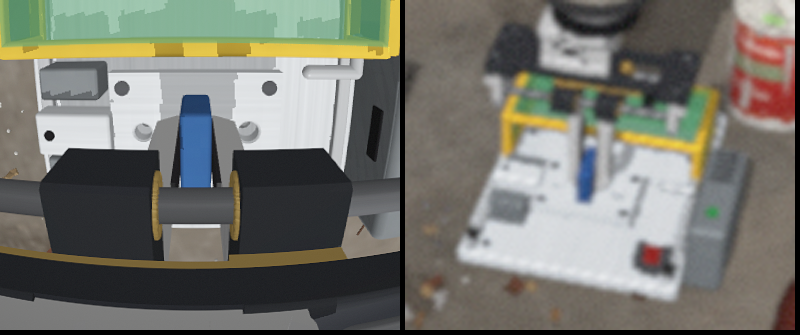

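Call:
servo_tool(targets=[[-0.0005,-0.0005,-0.003,0,0,0,0.0],[-0.0005,-0.0005,-0.006,0,0,0,0.0],[-0.0005,-0.0005,-0.009,0,0,0,0.0],[-0.0005,-0.0005,-0.011,0,0,0,0.0],[-0.0005,-0.0005,-0.011,0,0,0,0.0]])

```text
clock: 12.25
eef_pos: [536.4, 132.1, 34.9]
tool_rot: [[0.969, -0.0, 0.248], [-0.248, 0.0, 0.969], [-0.0, -1.0, 0.0]]
wrist_force: [-0.4, 0.6, -1.3]
finger_gap: 13.6
```

Call:
servo_tool(targets=[[0,0,-0.001,0,0,0,0.0],[0,0,-0.002,0,0,0,0.0],[0,0,-0.003,0,0,0,0.0],[0,0,-0.003,0,0,0,0.0]])

```text
clock: 12.75
eef_pos: [536.8, 132.1, 32.0]
tool_rot: [[0.969, 0.001, 0.247], [-0.247, -0.0, 0.969], [0.001, -1.0, 0.0]]
wrist_force: [2.9, -0.5, -3.5]
finger_gap: 13.8
```

```bash
python3 -c "
from h import *
r=st();print(r['wrist_torque'])"
```

```text
{'clock': 12.75, 'joints': [-54.39, 33.43, 44.29, 117.57, -34.62, 42.59, -2.64], 'eef_pos': [536.8, 132.05, 31.96], 'tool_rot': [[0.97, 0.0, 0.25], [-0.25, -0.0, 0.97], [0.0, -1.0, 0.0]], 'wrist_force': [2.94, -0.51, -3.53], 'finger_gap': 13.81}
[-0.17384671 -0.80524895 -0.00518478]
```

Call:
servo_tool(targets=[[0.0005,0,-0.001,0,0,0,0.0],[0.0005,0,-0.002,0,0,0,0.0],[0.0005,0,-0.003,0,0,0,0.0],[0.0005,0,-0.0035,0,0,0,0.0],[0.0005,0,-0.0035,0,0,0,0.0]])

```text
clock: 13.38
eef_pos: [536.9, 132.2, 29.1]
tool_rot: [[0.969, -0.0, 0.248], [-0.248, 0.001, 0.969], [-0.001, -1.0, 0.001]]
wrist_force: [-5.7, -0.5, 17.8]
finger_gap: 13.4
```

Seated: TCP z 29.1, as predicted, with 18 N of base contact. Releasing and withdrawing.

Call:
servo_tool(targets=[[0,0,0.0005,0,0,0,0.03],[0,0,0.0005,0,0,0,0.034],[0,0,0.0005,0,0,0,0.034],[0,0,0.01,0,0,0,0.034],[0,0,0.04,0,0,0,0.034]])

```text
clock: 14.0
eef_pos: [536.2, 131.7, 68.5]
tool_rot: [[0.969, -0.002, 0.248], [-0.248, -0.001, 0.969], [-0.002, -1.0, -0.002]]
wrist_force: [0.1, 0.7, 0.7]
finger_gap: 34.0
```

Call:
servo_tool(targets=[[-0.01,-0.04,0.05,0,0,0,0.0],[-0.0275,-0.107,0.08,0,0,0,0.0],[-0.0275,-0.107,0.08,0,0,0,0.0],[-0.0275,-0.107,0.08,0,0,0,0.0]])

```text
clock: 14.5
eef_pos: [509.6, 25.0, 149.0]
tool_rot: [[0.969, 0.001, 0.249], [-0.249, 0.001, 0.969], [0.0, -1.0, 0.001]]
wrist_force: [0.7, -0.1, 0.1]
finger_gap: 0.5
```

```bash
python3 - <<'E'
from h import *
W=snap('wrist','w7');r=st();S=snap('side','s7')
c=cv2.resize(cv2.imread('pics/s7.png')[185:270,280:380],None,fx=3,fy=3,interpolation=cv2.INTER_CUBIC)
o=np.zeros((560,800,3),np.uint8);o[:300,:480]=cv2.imread('pics/w7.png')[:300,100:580];o[:255,490:790]=c;cv2.imwrite('pics/c7.png',o[:300])
E
```

```text
{'clock': 14.55, 'joints': [-56.51, 19.8, 56.84, 118.52, -21.06, 52.27, -2.34], 'eef_pos': [509.63, 26.04, 148.43], 'tool_rot': [[0.97, 0.0, 0.25], [-0.25, 0.0, 0.97], [-0.0, -1.0, 0.0]], 'wrist_force': [0.02, 0.35, -0.17], 'finger_gap': 0.58}
```

View pics/c7.png

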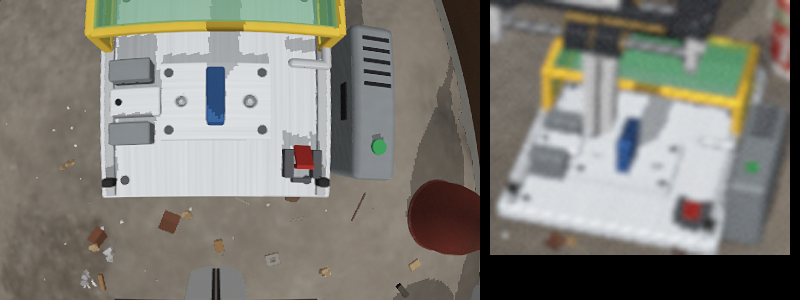

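Both pins show in their holes, plate flat, tongue between the cheeks (wrist crop: holes at (181,101) and (250,101)). Next, to behind the handle, at cell y≈130.

Call:
servo_tool(targets=[[0.0155,0.06,0,0,0,0,0.0],[0.031,0.12,0,0,0,0,0.0],[0.0465,0.18,0,0,0,0,0.0],[0.06,0.231,0,0,0,0,0.0],[0.06,0.231,0,0,0,0,0.0]])

```text
clock: 15.22
eef_pos: [568.7, 262.2, 146.3]
tool_rot: [[0.971, -0.002, 0.24], [-0.24, -0.002, 0.971], [-0.001, -1.0, -0.002]]
wrist_force: [-0.5, -1.1, -0.1]
finger_gap: 0.8
```

```bash
python3 - <<'E'
from h import *
T=snap('top','t8');W=snap('wrist','w8');r=st();S=snap('side')
c=cv2.resize(S['frame'][170:270,270:390,::-1],None,fx=3.3,fy=3.3,interpolation=cv2.INTER_CUBIC)
o=np.zeros((480,800,3),np.uint8);o[:400,:400]=cv2.imread('pics/w8.png')[80:480,120:520];o[:330,404:800]=c;cv2.imwrite('pics/c8.png',o[:400])
u=np.array([.247,.969]);v=np.array([.969,-.247]);d=r['eef_pos'][:2]-[537.5,131.3];print('cell xy',d@v,d@u)
E
```

```text
{'clock': 15.32, 'joints': [-66.89, 31.41, 50.89, 103.99, -28.25, 58.4, -18.93], 'eef_pos': [568.78, 257.11, 147.05], 'tool_rot': [[0.97, -0.0, 0.25], [-0.25, -0.0, 0.97], [-0.0, -1.0, -0.0]], 'wrist_force': [0.37, -0.18, 0.73], 'finger_gap': 0.47}
cell xy -0.7633056520613527 129.63860835299823
```

View pics/c8.png

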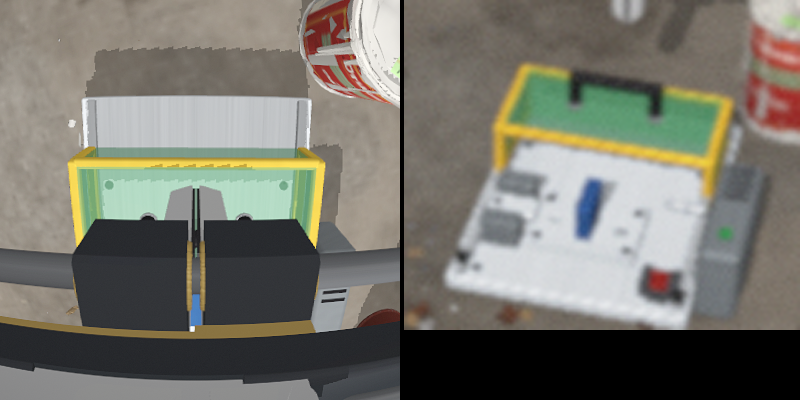

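Fingers sit centred behind the handle, about 20–25 mm clear. Descend, then push along cell -y.

Call:
servo_tool(targets=[[0,0,-0.03,0,0,0,0],[0,0,-0.058,0,0,0,0],[0,0,-0.058,0,0,0,0],[-0.0025,-0.01,-0.058,0,0,0,0],[-0.005,-0.0195,-0.058,0,0,0,0]])

```text
clock: 16.0
eef_pos: [564.8, 235.6, 91.6]
tool_rot: [[0.969, 0.001, 0.248], [-0.248, 0.001, 0.969], [0.001, -1.0, 0.001]]
wrist_force: [-0.1, -0.3, -0.6]
finger_gap: 0.6
```

Call:
servo_tool(targets=[[-0.0025,-0.01,0,0,0,0,0],[-0.005,-0.0195,0,0,0,0,0],[-0.0075,-0.029,0,0,0,0,0],[-0.01,-0.039,0,0,0,0,0],[-0.0125,-0.0485,0,0,0,0,0]])

```text
clock: 16.62
eef_pos: [552.1, 188.2, 90.6]
tool_rot: [[0.969, 0.001, 0.247], [-0.247, 0.001, 0.969], [0.0, -1.0, 0.001]]
wrist_force: [4.1, 7.8, 0.6]
finger_gap: 0.8
```

Call:
servo_tool(targets=[[-0.0015,-0.006,0,0,0,0,0],[-0.003,-0.012,0,0,0,0,0],[-0.0045,-0.018,0,0,0,0,0],[-0.006,-0.024,0,0,0,0,0],[-0.0073,-0.029,0,0,0,0,0]])

```text
clock: 17.25
eef_pos: [544.9, 160.0, 90.6]
tool_rot: [[0.969, 0.001, 0.247], [-0.247, 0.001, 0.969], [0.0, -1.0, 0.002]]
wrist_force: [4.4, 16.2, 1.6]
finger_gap: 0.6
```

Call:
servo_tool(targets=[[-0.0005,-0.002,0,0,0,0,0],[-0.001,-0.004,0,0,0,0,0],[-0.0015,-0.006,0,0,0,0,0],[-0.002,-0.008,0,0,0,0,0],[-0.0025,-0.01,0,0,0,0,0]])

```text
clock: 17.88
eef_pos: [542.6, 150.8, 90.7]
tool_rot: [[0.969, 0.001, 0.246], [-0.246, 0.002, 0.969], [0.0, -1.0, 0.002]]
wrist_force: [2.9, 10.2, 0.7]
finger_gap: 0.7
```

Call:
servo_tool(targets=[[-0.0003,-0.001,0,0,0,0,0],[-0.0005,-0.002,0,0,0,0,0],[-0.0008,-0.003,0,0,0,0,0],[-0.001,-0.004,0,0,0,0,0],[-0.001,-0.004,0,0,0,0,0]])

```text
clock: 18.5
eef_pos: [541.3, 145.8, 90.6]
tool_rot: [[0.969, 0.0, 0.247], [-0.247, 0.001, 0.969], [0.0, -1.0, 0.001]]
wrist_force: [2.7, 7.7, 2.9]
finger_gap: 0.7
```

Call:
servo_tool(targets=[[-0.0003,-0.001,0,0,0,0,0],[-0.0005,-0.002,0,0,0,0,0],[-0.0005,-0.002,0,0,0,0,0]])

```text
clock: 18.88
eef_pos: [541.1, 145.0, 90.6]
tool_rot: [[0.969, 0.001, 0.246], [-0.246, 0.002, 0.969], [0.0, -1.0, 0.002]]
wrist_force: [3.5, 12.7, -0.7]
finger_gap: 0.5
```

Call:
servo_tool(targets=[[-0.0003,-0.001,0,0,0,0,0],[-0.0003,-0.001,0,0,0,0,0]])

```text
clock: 19.12
eef_pos: [541.0, 144.9, 90.7]
tool_rot: [[0.969, 0.002, 0.245], [-0.245, 0.003, 0.969], [0.001, -1.0, 0.003]]
wrist_force: [5.7, 18.2, -2.9]
finger_gap: 0.2
```

Call:
servo_tool(targets=[[-0.0003,-0.001,0,0,0,0,0],[-0.0003,-0.001,0,0,0,0,0]])

```text
clock: 19.38
eef_pos: [541.0, 144.8, 90.7]
tool_rot: [[0.97, 0.002, 0.245], [-0.245, 0.004, 0.97], [0.001, -1.0, 0.004]]
wrist_force: [7.3, 23.4, -5.2]
finger_gap: 0.5
```

At the stop (position frozen, force rising to 24 N). I'm backing off, rising and checking from the earlier vantage point.

Call:
servo_tool(targets=[[0.0025,0.01,0,0,0,0,0],[0.006,0.025,0,0,0,0,0],[0.006,0.025,0.03,0,0,0,0],[0.006,0.025,0.07,0,0,0,0],[0.006,0.025,0.09,0,0,0,0]])

```text
clock: 20.0
eef_pos: [546.5, 166.3, 181.9]
tool_rot: [[0.969, 0.001, 0.248], [-0.248, 0.0, 0.969], [0.001, -1.0, 0.0]]
wrist_force: [0.2, -0.2, -1.0]
finger_gap: 0.5
```

Call:
servo_tool(targets=[[-0.0145,-0.056,0,0,0,0,0],[-0.029,-0.112,0,0,0,0,0],[-0.037,-0.143,0,0,0,0,0],[-0.037,-0.143,-0.01,0,0,0,0],[-0.037,-0.143,-0.02,0,0,0,0]])

```text
clock: 20.62
eef_pos: [509.1, 24.1, 159.6]
tool_rot: [[0.969, -0.0, 0.247], [-0.247, 0.0, 0.969], [-0.0, -1.0, 0.0]]
wrist_force: [-0.1, 0.9, 0.4]
finger_gap: 0.4
```

```bash
python3 - <<'E'
from h import *
W=snap('wrist','w9');S=snap('side','s9');T=snap('top','t9');st()
u=np.array([.247,.969]);v=np.array([.969,-.247]);C=lambda p:np.round([(p[:2]-[537.5,131.3])@v,(p[:2]-[537.5,131.3])@u],1).tolist()
def blob(f,lo,hi,roi):
    h=cv2.cvtColor(f,cv2.COLOR_BGR2HSV);m=cv2.inRange(h,lo,hi);z=np.zeros_like(m);x0,y0,x1,y1=roi;z[y0:y1,x0:x1]=m[y0:y1,x0:x1];return z
for n in('w7','w9'):
    z=blob(cv2.imread(f'pics/{n}.png'),(0,150,80),(6,255,255),(370,120,440,190));print(n,'red',cv2.countNonZero(z),cv2.boundingRect(z))
for p in [(72,-52,35),(72,-52,30)]:
    w=np.array([537.5,131.3])+v*p[0]+u*p[1];print('pawl proj',p,proj(W,'wrist',(*w,p[2])))
z=blob(W['frame'][:,:,::-1].copy(),(22,130,100),(34,255,255),(150,0,500,300));x,y,w,h=cv2.boundingRect(z);print('yellow',x,y,w,h)
for q in [(0,-46.5),(-80,-46.5),(80,-46.5)]:
    g=np.array([537.5,131.3])+v*q[0]+u*q[1];print('front roof edge pred',proj(W,'wrist',(*g,74)))
ys,xs=np.nonzero(z)
for c in (x+w//4,x+w//2,x+3*w//4):
    k=ys[xs==c];
    if len(k): print('col',c,'yellow rows',k.min(),k.max(),'bottom as z74',C(onz(W,'wrist',c,k.max(),74)),'z66',C(onz(W,'wrist',c,k.max(),66)))
for n,s in(('side',S),('top',T)):
    g=blob(s['frame'][:,:,::-1].copy(),(22,130,100),(34,255,255),(180,150,400,300));k=cv2.findNonZero(g);r=cv2.minAreaRect(k);print(n,[C(onz(s,n,*p,74)) for p in cv2.boxPoints(r)])
E
```

```text
{'clock': 20.78, 'joints': [-57.64, 18.88, 58.14, 117.97, -19.88, 53.59, -3.06], 'eef_pos': [508.8, 23.85, 159.63], 'tool_rot': [[0.97, -0.0, 0.25], [-0.25, -0.0, 0.97], [-0.0, -1.0, -0.0]], 'wrist_force': [-0.46, -0.1, 0.6], 'finger_gap': 0.9}
w7 red 396 (394, 145, 20, 25)
w9 red 155 (392, 158, 19, 9)
pawl proj (72, -52, 35) [403.2 163. ]
pawl proj (72, -52, 30) [401.8 162.8]
yellow 188 31 257 127
front roof edge pred [316.2 155.3]
front roof edge pred [206.3 157.6]
front roof edge pred [426.1 157.7]
col 252 yellow rows 33 154 bottom as z74 [-45.8, -45.0] z66 [-47.1, -45.0]
col 316 yellow rows 31 154 bottom as z74 [-0.2, -45.5] z66 [-0.1, -45.6]
col 380 yellow rows 33 155 bottom as z74 [45.5, -45.7] z66 [46.9, -45.7]
side [[-84.7, -89.5], [-111.1, 42.7], [89.2, 51.4], [101.7, -78.9]]
top [[-96.1, 46.2], [91.6, 51.5], [91.7, 37.7], [-96.0, 32.7]]
```

```bash
python3 - <<'E'
import cv2,numpy as np
for n in('side0','s4','s7','s9'):
    f=cv2.imread(f'pics/{n}.png');h=cv2.cvtColor(f,cv2.COLOR_BGR2HSV);m=cv2.inRange(h,(0,130,70),(7,255,255))|cv2.inRange(h,(174,130,70),(180,255,255))
    r=m[240:270,330:362];ys,xs=np.nonzero(r);print(n,len(xs),cv2.boundingRect(r),xs.mean().round(2),ys.mean().round(2),[int(c) for c in (r>0).sum(1)])
    print(f[248:262,348].tolist() if n in('s7','s9') else '')
E
```

```text
side0 23 (15, 13, 5, 5) 17.0 14.83 [0, 0, 0, 0, 0, 0, 0, 0, 0, 0, 0, 0, 0, 5, 5, 5, 5, 3, 0, 0, 0, 0, 0, 0, 0, 0, 0, 0, 0, 0]

s4 13 (16, 13, 4, 5) 17.77 15.23 [0, 0, 0, 0, 0, 0, 0, 0, 0, 0, 0, 0, 0, 1, 3, 3, 4, 2, 0, 0, 0, 0, 0, 0, 0, 0, 0, 0, 0, 0]

s7 24 (15, 13, 5, 5) 16.92 14.92 [0, 0, 0, 0, 0, 0, 0, 0, 0, 0, 0, 0, 0, 5, 5, 5, 5, 4, 0, 0, 0, 0, 0, 0, 0, 0, 0, 0, 0, 0]
[[222, 219, 217], [222, 219, 215], [216, 212, 210], [182, 179, 191], [117, 115, 160], [53, 54, 149], [45, 49, 149], [43, 47, 146], [50, 53, 145], [52, 53, 127], [67, 65, 99], [75, 76, 78], [89, 85, 82], [122, 118, 116]]
s9 2 (16, 17, 2, 1) 16.5 17.0 [0, 0, 0, 0, 0, 0, 0, 0, 0, 0, 0, 0, 0, 0, 0, 0, 0, 2, 0, 0, 0, 0, 0, 0, 0, 0, 0, 0, 0, 0]
[[222, 219, 217], [221, 218, 215], [215, 210, 209], [181, 179, 187], [148, 145, 173], [181, 179, 195], [213, 209, 211], [186, 182, 188], [118, 117, 152], [65, 62, 125], [66, 66, 98], [81, 76, 81], [89, 84, 83], [123, 121, 117]]
```

Images put the guard's front edge within about 1 mm of shut, but the nose bar hides the pawl from the side camera. I'll settle it with a gentle pull on the handle.

Call:
servo_tool(targets=[[0.01,0.038,0,0,0,0,0],[0.0195,0.0765,0,0,0,0,0],[0.0195,0.0765,-0.035,0,0,0,0],[0.0195,0.0765,-0.068,0,0,0,0],[0.0195,0.0765,-0.068,0,0,0,0]])

```text
clock: 21.4
eef_pos: [527.4, 99.7, 91.0]
tool_rot: [[0.969, -0.003, 0.247], [-0.247, -0.002, 0.969], [-0.003, -1.0, -0.003]]
wrist_force: [-0.4, -0.4, -0.2]
finger_gap: 0.3
```

Call:
servo_tool(targets=[[0.001,0.004,0,0,0,0,0],[0.002,0.008,0,0,0,0,0],[0.003,0.012,0,0,0,0,0],[0.004,0.016,0,0,0,0,0],[0.004,0.016,0,0,0,0,0]])

```text
clock: 22.02
eef_pos: [532.7, 116.0, 92.6]
tool_rot: [[0.969, 0.0, 0.247], [-0.247, 0.0, 0.969], [0.0, -1.0, 0.0]]
wrist_force: [-0.2, -0.1, -0.2]
finger_gap: 0.5
```

Call:
servo_tool(targets=[[0.0003,0.001,0,0,0,0,0],[0.0005,0.002,0,0,0,0,0],[0.0005,0.002,0,0,0,0,0]])

```text
clock: 22.4
eef_pos: [532.9, 116.9, 92.4]
tool_rot: [[0.969, -0.0, 0.248], [-0.248, -0.001, 0.969], [-0.0, -1.0, -0.001]]
wrist_force: [-1.8, -5.1, 2.9]
finger_gap: 0.3
```

Call:
servo_tool(targets=[[0.0003,0.001,0,0,0,0,0],[0.0003,0.001,0,0,0,0,0]])

```text
clock: 22.65
eef_pos: [533.0, 117.2, 92.4]
tool_rot: [[0.969, -0.001, 0.249], [-0.249, -0.001, 0.969], [-0.0, -1.0, -0.001]]
wrist_force: [-2.7, -8.7, 5.1]
finger_gap: 0.3
```

The guard holds 9 N at about 0 travel, well above its 2 N friction, so it's latched. Backing away.

Call:
servo_tool(targets=[[-0.0015,-0.006,0,0,0,0,0],[-0.004,-0.016,0,0,0,0,0],[-0.004,-0.016,0.04,0,0,0,0],[-0.004,-0.016,0.1,0,0,0,0],[-0.024,-0.076,0.1,0,0,0,0]])

```text
clock: 23.28
eef_pos: [512.4, 45.5, 195.4]
tool_rot: [[0.97, 0.005, 0.242], [-0.242, 0.001, 0.97], [0.005, -1.0, 0.003]]
wrist_force: [-0.0, -1.3, -0.6]
finger_gap: 0.2
```

Call:
servo_tool(targets=[[-0.01,-0.04,0,0,0,0,0],[-0.01,-0.04,0,0,0,0,0],[-0.01,-0.04,0,0,0,0,0]])

```text
clock: 23.65
eef_pos: [499.7, 3.8, 192.5]
tool_rot: [[0.969, 0.0, 0.247], [-0.247, 0.001, 0.969], [0.0, -1.0, 0.001]]
wrist_force: [0.3, 0.2, 0.4]
finger_gap: 0.4
```

```bash
python3 - <<'E'
from h import *
W=snap('wrist','w10');r=st()
h=cv2.cvtColor(W['frame'],cv2.COLOR_RGB2HSV);m=cv2.inRange(h,(22,130,100),(34,255,255));u=np.array([.247,.969])
for c in(280,316,350):
    k=np.nonzero(m[:320,c])[0].max();print(c,k,((onz(W,'wrist',c,k,74)[:2]-[537.5,131.3])@u).round(1))
bot.close_job()
E
```

```text
{'clock': 23.7, 'joints': [-60.4, 14.62, 62.12, 117.29, -15.49, 56.74, -4.7], 'eef_pos': [499.83, 4.13, 192.4], 'tool_rot': [[0.97, 0.0, 0.25], [-0.25, 0.0, 0.97], [-0.0, -1.0, 0.0]], 'wrist_force': [0.24, 0.95, -1.04], 'finger_gap': 0.66}
280 126 -44.8
316 126 -45.2
350 126 -44.9
the job is handed in; nothing more can be done
```

The pallet is on the marking cell's pins with the guard pushed shut over it, and the job is handed in at about 24 s. I drew the pallet out by its tongue, set it flat on the bench and let go, then took it by the rib and lowered it onto the pins. The arm is clear of everything.

- **Pallet:** it seated at the expected height with 18 N of base contact. A picture taken after release showed both pins in their holes, the plate flat and the tongue between the cheeks.
- **Guard:** it went to a hard stop, with the force rising to about 24 N and no further movement. A gentle 9 N pull back moved it only about 0.3 mm, well above its 2 N friction, so I take it as latched.
- **Not confirmed by sight:** the red pawl itself, because from the side the guard's nose appears to hide most of it.
- **Small disagreement:** the last two pictures put the guard's front edge 1 to 1.5 mm short of its shut position, which is within my camera error. The handle contact positions put it at about 0.
- **Other things on the bench:** I steered clear of them and saw no unexpected contact force, but I did not measure them again at the end.

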